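Fold back the cover of the green butter keeper

TASK

Open the butter keeper with the green cover: push the wooden bar of its two-panel folding cover straight back until both green panels stand upright at the back of the box, folded flat against each other, then let go. Leave the cover of the blue keeper as it is.

Things in the scene. Friction and masses are not known exactly. Their poses are not given: they have to be found in the camera images.
- green_keeper: White box with green folding cover, fixed, 130 (x) x 156 (y) x 75 mm high; it and the blue keeper stand left and right of the toaster, in either order, turned up to 0.5 rad. Origin: centre of underside; x to its back (away from the robot), y left, z up. Rear green panel (136 wide, 56 long, 4 mm thick) is hinged to the box at x = 58, z = 78 mm; 9 mm tracks on the side walls guide the front panel.
- green_bar (a point): Middle of the front face of the wooden push bar (80 mm along y, 12 thick, 18 mm out from the panel) at the lower edge of the green front panel. Pushed to keeper +x it folds the cover, tilting with the panel. Fully folded (stop) it is at x = 36, y = 0, z = 84 mm in the keeper's frame, the bar pointing level to the front; at the start 72 to 82 mm farther forward and 15 mm higher.
- green_front (a joint): Angle between the two green panels, rad: 0 = folded flat together, both upright, top 134 mm above the worktop (the stop); grows as the cover spreads over the box like a tent; 1.7 to 2.1 at the start. The front panel's lower edge always slides at z = 78 mm. Hinge friction holds the cover where it is left; the bar needs about 2 to 6 N.
- blue_bar (a point): The same point on the push bar of the look-alike keeper with blue panels, which is to be left alone.

How it is judged:
By the outcome, as a careful person would: the job done as asked, in the order asked, and still so for the second after the job is handed in, with the robot touching nothing.
It also fails if it takes over 29 s, if anything falls off the work surface, if the arm or the gripper's body presses on something with over 40 N, if the wrist force passes 120 N, or if a joint passes its speed limit or range.

ROBOT

A 6-joint arm with a two-finger parallel gripper is mounted at the origin on a cart in front of the work surface, level with it; the furniture and walls round the work are solid. World frame = base frame: x ahead of the robot, y to its left, z up, the work surface at z = 0. Lengths are in mm, angles in rad, forces in N, time in s.
With the tool pointing down it reaches from about 400 to 825 mm from the base axis. Payload 7 kg.
Tool frame: the origin (TCP) lies at the very end of the fingers, on their centre line; the grasp point (between the pads) lies 19 mm behind it (bot.pinch_z is the distance from the TCP to the grasp point, in mm); z points along the fingers, y is the line along which they close (so a half turn about z gives the same grasp; the last joint's range is limited). The gripper opens to 85 mm and grips with 20 to 120 N. Pads are 22 mm wide; open, the fingers measure 114 mm over their backs; the gripper's body (76 mm by 85 mm) begins 54 mm behind the grasp point. The pads swing forward as they close: fully open they stand 13 mm farther back than shut.
Start: joints at [1.464, 0.359, 0.012, 0, -1.224, -0.288], TCP at [259.627, 623.048, 231.302] pointing down, gripper open.
Joint ranges: [-3.07, 3.07], [-1.43, 2.12], [-1.02, 1.25], [-3.03, 1.67], [-3.05, -0], [-3.03, 3.03]. Speed limits (rad/s): [2.39, 2.39, 3.01, 3.14, 3.14, 3.14].

INTERFACE

Orientations are given as a rotation vector (axis times angle).
In Python, from bench import telemetry, viewer, bot gives the robot as it stands.
- The arm moves only by the shell command python3 -m crank 'ROWS' [OPENING] [FORCE]. ROWS is JSON, a list of rows, each an object with "xyz": the shift along the tool's x, y, z each as a share of 0.25 m, from -1 to 1, a list of three; "angular": the turn, a rotation vector about the tool's x, y, z each as a share of 8 degrees, from -1 to 1, a list of three. In form: [{"xyz": [tx, ty, tz], "angular": [ax, ay, az]}, ...]. A call has 1 to 20 rows; each row shifts and turns the commanded pose from where the row before left it, along the tool's axes as they then stand; what a row does not reach is not made up. A row lasts 1/10 s, in which the tool goes at most 50 mm and 8.59 degrees, less where a joint would pass 70% of its speed; a pose out of reach is approached as far as the arm can. A call with a number of a shift or a turn outside -1 to 1 is refused whole. A call with a gripper value outside its range is refused whole. OPENING is the closure, from 0 (fully open) to 1 (shut), set as the call begins (- or left out, the last holds). The fingers move at their own pace and stop on an object; FORCE is the grip in N (left out, the last holds). Time passes only in rows, so rows that do not move let the fingers close. It gives the time, the measured TCP pose, the force, the opening and the grip force at its end, in the units of the state.
- telemetry.get_state(): the state, without advancing time (a new reading comes with each control period).
- viewer.get_image(name): name is "side" or "top"; returns the picture (420x560x3 uint8, red, green, blue); there is no depth.
- viewer.get_calibration(name): a dict with "vertical_fov" (degrees; the focal length in pixels is half the picture's height over the tangent of half this angle, whatever the lens; pixels are square), "cx", "cy" (the principal point, pixels), "R" (3x3) and "t" (3): a world point X has camera coordinates R X + t. Camera axes: x right, y down, z forward; pixel columns grow to the right and rows downward; lengths in mm; the calibration is good to about 2 mm. A picture is of the moment at which its call begins. get_calibration takes no time and is no camera call.
- bot.close_job(): hands the job in; it is judged then, once.
The state is a dict: "time": time; "joint_positions": joint angles; "joint_vel": joint speeds; "joint_efforts": joint torques, N m; "ee_pos": TCP position; "eef_rot": TCP orientation; "ft_force": force on the tool from outside, world axes, zero at the start; "moment": the same for the moment, N m; "finger_gap": opening from 0.0 (shut) to 1.0 (fully open); "grasp_force": force on a finger pad.
Only numpy, scipy, OpenCV 4.12 (cv2) and the standard library are available. Lean on these libraries where they do the work, as an engineer would, in place of code of your own. Each camera call takes 0.05 s, during which the arm holds its last target. There are 200 camera calls.

## Working session

There is one attempt and no reset: what is moved stays moved. The work goes in short steps, Python scripts to look and compute and a shell command to move; the robot and the scene stay as the last step left them, time stands still between calls to the robot, and variables do not carry over. Pictures are saved under pics/ and viewed, at most 10 in all, crops included, and the job is handed in when it is done.

```bash
mkdir -p pics
python3 - <<'E'
from bench import telemetry, viewer, bot
import cv2
for n in("side","top"):
    cv2.imwrite(f"pics/{n}0.png",viewer.get_image(n)[:,:,::-1]); print(n,viewer.get_calibration(n))
print(telemetry.get_state())
E
```

```text
side {'vertical_fov': 45.889030006232275, 'cx': 276.42788691143033, 'cy': 204.74140137107113, 'R': array([[ 0.7538751 , -0.65690105, -0.012383  ],
       [-0.583069  , -0.66021915, -0.47343555],
       [ 0.30282482,  0.36413142, -0.88074142]]), 't': array([-454.40779769,  292.65312824, 1054.81450456])}
top {'vertical_fov': 45.46013865254304, 'cx': 284.5544443672421, 'cy': 206.11718235986453, 'R': array([[-0.0193934 , -0.9994481 ,  0.02697004],
       [-0.9854477 ,  0.0145517 , -0.16935491],
       [ 0.16886899, -0.02986193, -0.98518604]]), 't': array([-124.26353965,  521.60879098, 1054.43270783])}
{'time': 0.1, 'joint_positions': array([ 1.46408929e+00,  3.59303144e-01,  1.11657561e-02, -3.27991315e-04,
       -1.22410043e+00, -2.88100519e-01]), 'joint_vel': array([ 0.00242787, -0.00238551,  0.0015001 ,  0.00097815,  0.00054391,
        0.00052537]), 'joint_efforts': array([-1.94866458e-03, -5.84764659e+01,  2.94106382e+01,  6.95454687e+00,
       -3.15637895e-03,  5.26411341e-06]), 'ee_pos': array([259.47802125, 622.67074896, 230.4683529 ]), 'eef_rot': array([ 3.07911051e+00, -6.16027215e-01, -2.77224946e-04]), 'ft_force': array([ 0.33639545,  0.05910237, -1.3046617 ]), 'moment': array([-0.015572  ,  0.01671867, -0.02084654]), 'grasp_force': 0.0, 'finger_gap': 1.0007192625402987}
```

View pics/side0.png

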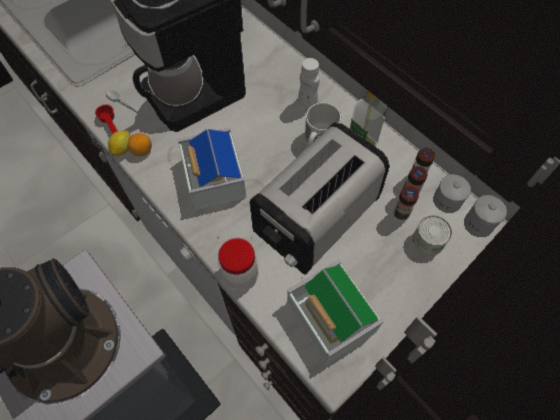

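View pics/top0.png

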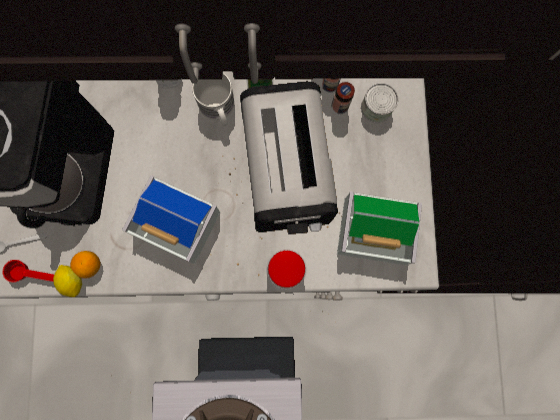

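Side: the green keeper is at about (335,305) with its bar at about (321,317); the blue one is at (212,165). Top: the green keeper is at about (381,228) with its bar at about (381,242), right of the toaster. I'll zoom in on the green keeper for exact corners.

```bash
python3 - <<'E'
import cv2,numpy as np
a=cv2.imread("pics/side0.png")[255:365,280:390]; b=cv2.imread("pics/top0.png")[180:275,330:430]
f=lambda i:cv2.resize(i,(400,400*i.shape[0]//i.shape[1]),interpolation=cv2.INTER_CUBIC)
a,b=f(a),f(b); b=cv2.copyMakeBorder(b,0,400-b.shape[0],0,0,0)
cv2.imwrite("pics/z.png",cv2.convertScaleAbs(np.hstack([a,b]),alpha=1.3))
E
cat > h.py <<'E'
import numpy as np,cv2
from bench import viewer
def cal(n):
    c=viewer.get_calibration(n); f=210/np.tan(np.radians(c['vertical_fov']/2))
    return np.array([[f,0,c['cx']],[0,f,c['cy']],[0,0,1]])@np.c_[c['R'],c['t']]
def proj(n,X):
    p=cal(n)@np.r_[X,1]; return p[:2]/p[2]
def tri(s,t):
    X=cv2.triangulatePoints(cal('side'),cal('top'),np.array(s,float).reshape(-1,2).T,np.array(t,float).reshape(-1,2).T)
    return (X[:3]/X[3]).T
E
python3 -c "
from h import *
print(proj('side',[259,623,231]),proj('top',[259,623,231]))"
```

```text
[-11.46413627  42.17773223] [-154.19865428  345.16172539]
```

View pics/z.png

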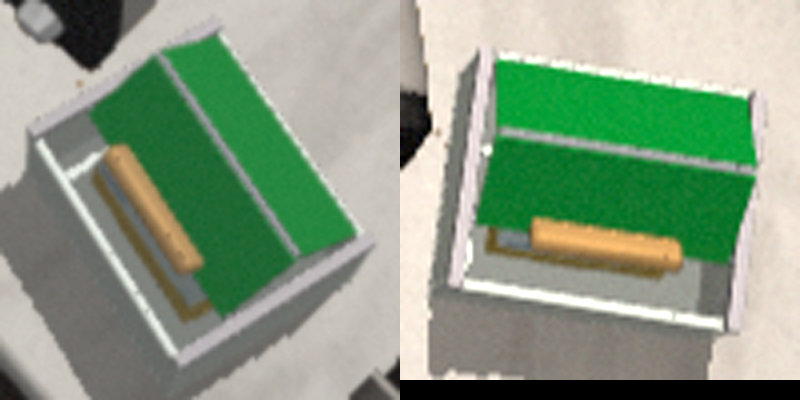

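The crop shows, in crop pixels with the top view offset by 400: box front corners in side at (33,135) and (182,358), in top at (455,285) and (735,328). The bar ends are in side at (118,155) and (190,262), in top at (537,235) and (675,255). The ridge is in side at (160,55) and (297,252), in top at (500,130) and (755,172).

Run:
```python
from h import *
s=np.array([(33,135),(182,358),(370,240),(220,25),(116,155),(190,262),(160,55),(297,252)])/3.636+[280,255]
t=np.array([(55,285),(335,328),(360,97),(87,50),(137,235),(275,255),(100,130),(355,172)])/4+[330,180]
X=tri(s,t)
for n,p in zip("FL FR BR BL barL barR ridgeL ridgeR".split(),X): print(n,p.round(), 'rep',(proj('side',p)-s[[i for i,q in enumerate(X) if q is p or (q==p).all()][0]]).round(1))
for a,b in((0,1),(3,2),(4,5),(6,7),(1,2),(0,3)):
    d=X[b]-X[a]; print(a,b,np.linalg.norm(d).round(1),'dir',np.arctan2(d[1],d[0]).round(3))
# fit of yaw by model corners
from scipy.optimize import least_squares
rp=lambda q,P:np.array([[q[0]+np.cos(q[2])*x-np.sin(q[2])*y,q[1]+np.sin(q[2])*x+np.cos(q[2])*y,z] for x,y,z in P])
def mod(q):
    al=q[3]; h=al/2; rx=58-56*np.sin(h); rz=78+56*np.cos(h)
    return rp(q,[(-65,78,75),(-65,-78,75),(rx,68,rz),(rx,-68,rz)])
idx=[0,1,6,7]
def r(q):
    M=mod(q); return np.r_[[proj('side',m)-s[i] for m,i in zip(M,idx)],[proj('top',m)-t[i] for m,i in zip(M,idx)]].ravel()
f=least_squares(r,[*X[:4].mean(0)[:2],-.1,1.9]); print(f.x,f.fun.round(1))
q=f.x
for x in(36-77,36): 
  for z in (99,84): print('bar',x,z,rp(q,[(x,0,z)]).round(1))
w=rp(q,[(0,0,0)])[0]; c,sn=np.cos(q[2]),np.sin(q[2])
print('bar mid in keeper',((X[4]+X[5])/2-w)@np.array([[c,-sn,0],[sn,c,0],[0,0,1]]))
```

```text
FL [ 416. -255.   83.] rep [-0.3  0.1]
FR [ 391. -399.   91.] rep [-0.7  0.3]
BR [ 513. -421.   88.] rep [-0.3  0.1]
BL [ 541. -277.   83.] rep [-0.3  0.1]
barL [ 440. -296.   95.] rep [-0.2  0.1]
barR [ 428. -367.  101.] rep [-0.2  0.1]
ridgeL [ 492. -275.  118.] rep [-0.  0.]
ridgeR [ 467. -403.  128.] rep [-0.2  0.1]
0 1 146.5 dir -1.741
3 2 146.8 dir -1.766
4 5 71.5 dir -1.741
6 7 130.4 dir -1.763
1 2 123.7 dir -0.179
0 3 127.3 dir -0.175
[ 4.69012100e+02 -3.37532656e+02 -1.67359533e-01  1.84570280e+00] [-1.1 -1.   0.7  3.7 -0.6 -0.3  1.6  2.4 -2.7 -0.9  0.3 -0.6 -1.8 -0.4
 -0.5 -1. ]
bar -41 99 [[ 428.6 -330.7   99. ]]
bar -41 84 [[ 428.6 -330.7   84. ]]
bar 36 99 [[ 504.5 -343.5   99. ]]
bar 36 84 [[ 504.5 -343.5   84. ]]
bar mid in keeper [-3.55736011e+01  5.28899748e-02  9.82755713e+01]
```

Run:
```python
from h import *
def pl(n,u,v,z):
    P=cal(n); A=P[:,:2]; 
    M=np.c_[P[:,0],P[:,1],-np.array([u,v,1])]; s=np.linalg.solve(M,-(P[:,2]*z+P[:,3])); return s[:2].round()
print('counter edge',pl('top',280,293,0))
for z in(0,100,200,300,400): print(z,'coffee top-view (100,222)',pl('top',100,222,z),'(45,195)',pl('top',45,195,z),'side (175,128)',pl('side',175,128,z))
print('toaster',tri([(257,185)],[(253,220)]),tri([(385,160)],[(318,88)]),'jar',tri([(237,255)],[(287,267)]))
from bench import telemetry
from scipy.spatial.transform import Rotation as R
print(R.from_rotvec(telemetry.get_state()['eef_rot']).as_matrix().round(3))
```

```text
counter edge [ 332. -121.]
0 coffee top-view (100,222) [497. 282.] (45,195) [561. 408.] side (175,128) [509. 303.]
100 coffee top-view (100,222) [483. 248.] (45,195) [541. 363.] side (175,128) [479. 228.]
200 coffee top-view (100,222) [468. 215.] (45,195) [521. 318.] side (175,128) [450. 154.]
300 coffee top-view (100,222) [454. 181.] (45,195) [501. 273.] side (175,128) [420.  79.]
400 coffee top-view (100,222) [439. 147.] (45,195) [480. 228.] side (175,128) [390.   4.]
toaster [[476.43373124 -73.90220258 210.54757089]] [[ 731.38095303 -199.86001749  192.6389966 ]] jar [[ 382.20288979 -133.24536003  115.65839966]]
[[ 0.923 -0.385 -0.   ]
 [-0.385 -0.923 -0.001]
 [ 0.     0.001 -1.   ]]
```

```bash
python3 -m crank '[{"xyz":[0,0,-0.14],"angular":[0,0,-0.8]},{"xyz":[0,0,-0.14],"angular":[0,0,-0.8]},{"xyz":[0.035,0.164,0],"angular":[0,0,0]},{"xyz":[0.035,0.164,0],"angular":[0,0,0]},{"xyz":[0.035,0.164,0],"angular":[0,0,0]},{"xyz":[0.035,0.164,0],"angular":[0,0,0]},{"xyz":[0.035,0.164,0],"angular":[0,0,0]},{"xyz":[0.035,0.164,0],"angular":[0,0,0]},{"xyz":[0.035,0.164,0],"angular":[0,0,0]},{"xyz":[0.092,0.121,0],"angular":[0,0,0]},{"xyz":[0.092,0.121,0],"angular":[0,0,0]},{"xyz":[0.092,0.121,0],"angular":[0,0,0]},{"xyz":[0.092,0.121,0],"angular":[0,0,0]},{"xyz":[0.092,0.121,0],"angular":[0,0,0]},{"xyz":[0.092,0.121,0],"angular":[0,0,0]},{"xyz":[0.092,0.121,0],"angular":[0,0,0]},{"xyz":[0.092,0.121,0],"angular":[0,0,0]},{"xyz":[0,0,0],"angular":[0,0,0]}]' 1 60
python3 -c "
from bench import telemetry
s=telemetry.get_state();print(s['joint_positions'])"
```

```text
time: 1.9
ee_pos: [411.8, 56.7, 300.9]
eef_rot: [3.128, -0.276, -0.001]
ft_force: [-0.2, -0.0, 0.3]
finger_gap: -0.001
grasp_force: 0.0
[ 6.16579673e-01 -1.30402461e-01 -3.94849728e-01  3.18721300e-04
 -1.30769400e+00  7.77985763e-01]
```

```bash
python3 -m crank '[{"xyz":[0.012,0.169,0],"angular":[0,0,0]},{"xyz":[0.012,0.169,0],"angular":[0,0,0]},{"xyz":[0.012,0.169,0],"angular":[0,0,0]},{"xyz":[0.012,0.169,0],"angular":[0,0,0]},{"xyz":[0.012,0.169,0],"angular":[0,0,0]},{"xyz":[0.012,0.169,0],"angular":[0,0,0]},{"xyz":[0.012,0.169,0],"angular":[0,0,0]},{"xyz":[0.012,0.169,0],"angular":[0,0,0]},{"xyz":[0.012,0.169,0],"angular":[0,0,0]},{"xyz":[0,0,0.14],"angular":[0,0,0]},{"xyz":[0,0,0.14],"angular":[0,0,0]},{"xyz":[0,0,0.14],"angular":[0,0,0]},{"xyz":[0,0,0.14],"angular":[0,0,0]},{"xyz":[0,0,0.14],"angular":[0,0,0]},{"xyz":[0,0,0],"angular":[0,0,0]}]'
python3 - <<'E'
from bench import viewer
import cv2,numpy as np
a=viewer.get_image("side")[225:375,240:440,::-1]; b=viewer.get_image("top")[160:310,300:500,::-1]
cv2.imwrite("pics/c.png",cv2.convertScaleAbs(cv2.resize(np.hstack([a,b]),(800,300),interpolation=2),alpha=1.3))
E
```

```text
time: 3.4
ee_pos: [369.8, -317.5, 122.2]
eef_rot: [-3.127, 0.27, 0.013]
ft_force: [-0.3, -0.5, 0.7]
finger_gap: 0.001
grasp_force: 0.0
```

View pics/c.png

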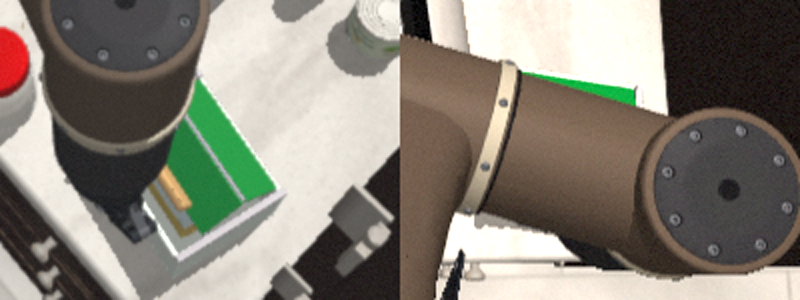

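The side crop shows the shut fingers at about (140,235), in front of the box, with the bar at about (170,190) and the lane clear. The top view is blocked by the arm. I'll lower and advance.

```bash
python3 -m crank '[{"xyz":[0,0.012,0.128],"angular":[0,0,0]},{"xyz":[0.04,0,0],"angular":[0,0,0]},{"xyz":[0.04,0,0],"angular":[0,0,0]},{"xyz":[0.024,0,0],"angular":[0,0,0]},{"xyz":[0.024,0,0],"angular":[0,0,0]},{"xyz":[0.024,0,0],"angular":[0,0,0]},{"xyz":[0.024,0,0],"angular":[0,0,0]},{"xyz":[0.024,0,0],"angular":[0,0,0]},{"xyz":[0.024,0,0],"angular":[0,0,0]}]'
```

```text
time: 4.4
ee_pos: [426.9, -331.6, 94.0]
eef_rot: [-3.13, 0.269, 0.003]
ft_force: [-2.3, 0.8, -0.2]
finger_gap: -0.001
grasp_force: 1.1
```

Force of about 2.4 N: the bar is in contact and moving. I'll keep pushing while descending slightly.

```bash
python3 -m crank '[{"xyz":[0.02,0,0.006],"angular":[0,0,0]},{"xyz":[0.02,0,0.006],"angular":[0,0,0]},{"xyz":[0.02,0,0.006],"angular":[0,0,0]},{"xyz":[0.02,0,0.006],"angular":[0,0,0]},{"xyz":[0.02,0,0.006],"angular":[0,0,0]},{"xyz":[0.02,0,0.006],"angular":[0,0,0]},{"xyz":[0.02,0,0.004],"angular":[0,0,0]},{"xyz":[0.02,0,0.004],"angular":[0,0,0]},{"xyz":[0.02,0,0.004],"angular":[0,0,0]}]'
python3 - <<'E'
from bench import viewer
import cv2,numpy as np
a=viewer.get_image("side")[225:375,240:440,::-1]
cv2.imwrite("pics/d.png",cv2.convertScaleAbs(cv2.resize(a,(600,450),interpolation=2),alpha=1.3))
E
```

```text
time: 5.3
ee_pos: [472.0, -339.5, 82.0]
eef_rot: [-3.13, 0.269, 0.001]
ft_force: [-1.0, -0.3, 0.5]
finger_gap: -0.004
grasp_force: 0.7
```

View pics/d.png

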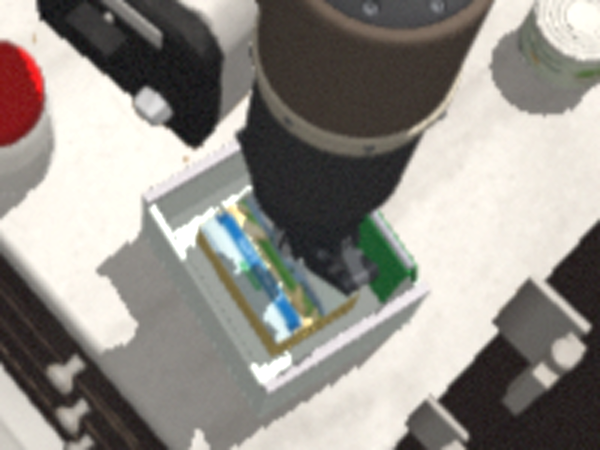

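The crop shows the front of the box uncovered and the green panel at about (390,250), much steeper and still in front of the finger. I'll continue to the stop more slowly.

```bash
python3 -m crank '[{"xyz":[0.014,0,0.002],"angular":[0,0,0]},{"xyz":[0.014,0,0.002],"angular":[0,0,0]},{"xyz":[0.014,0,0.002],"angular":[0,0,0]},{"xyz":[0.012,0,0],"angular":[0,0,0]},{"xyz":[0.012,0,0],"angular":[0,0,0]}]'
```

```text
time: 5.85
ee_pos: [488.2, -342.3, 80.7]
eef_rot: [-3.13, 0.269, 0.0]
ft_force: [-1.3, -0.2, -0.4]
finger_gap: 0.003
grasp_force: 0.7
```

```bash
python3 -m crank '[{"xyz":[0.01,0,0],"angular":[0,0,0]},{"xyz":[0.01,0,0],"angular":[0,0,0]}]'; python3 -m crank '[{"xyz":[0.008,0,0],"angular":[0,0,0]}]';python3 -m crank '[{"xyz":[0.008,0,0],"angular":[0,0,0]}]'
```

```text
time: 6.05
ee_pos: [493.1, -343.1, 80.8]
eef_rot: [-3.13, 0.269, 0.001]
ft_force: [-4.8, 1.9, 0.4]
finger_gap: -0.001
grasp_force: 3.6
time: 6.15
ee_pos: [493.2, -343.2, 80.6]
eef_rot: [-3.129, 0.269, 0.006]
ft_force: [-10.1, 1.4, 6.8]
finger_gap: -0.002
grasp_force: 5.5
time: 6.25
ee_pos: [493.4, -343.2, 80.5]
eef_rot: [-3.129, 0.27, 0.011]
ft_force: [-16.2, 4.5, 11.1]
finger_gap: 0.001
grasp_force: 8.2
```

The finger stalls at keeper x ≈ 26 (bar face ≈ 37) and the force is rising, so this is the stop. I'll back off, rise and check.

```bash
python3 -m crank '[{"xyz":[0.008,0,0],"angular":[0,0,0]},{"xyz":[-0.04,0,0],"angular":[0,0,0]},{"xyz":[-0.08,0,-0.02],"angular":[0,0,0]},{"xyz":[-0.1,0,-0.1],"angular":[0,0,0]},{"xyz":[0,0,-0.18],"angular":[0,0,0]},{"xyz":[0,0,-0.18],"angular":[0,0,0]},{"xyz":[0,0,-0.18],"angular":[0,0,0]},{"xyz":[0,0,-0.18],"angular":[0,0,0]},{"xyz":[0,-0.17,0],"angular":[0,0,0]},{"xyz":[0,-0.17,0],"angular":[0,0,0]},{"xyz":[0,-0.17,0],"angular":[0,0,0]},{"xyz":[0,-0.17,0],"angular":[0,0,0]},{"xyz":[0,-0.17,0],"angular":[0,0,0]},{"xyz":[0,-0.17,0],"angular":[0,0,0]},{"xyz":[0,-0.17,0],"angular":[0,0,0]},{"xyz":[0,0,0],"angular":[0,0,0]}]'
python3 - <<'E'
from bench import viewer
import cv2,numpy as np
a=viewer.get_image("side")[225:375,240:440,::-1]; b=viewer.get_image("top")[160:310,300:500,::-1]
cv2.imwrite("pics/e.png",cv2.convertScaleAbs(cv2.resize(np.hstack([a,b]),(800,300),interpolation=2),alpha=1.3))
E
```

```text
time: 7.85
ee_pos: [496.9, -37.6, 291.4]
eef_rot: [-3.129, 0.262, -0.004]
ft_force: [-0.2, -0.3, -1.3]
finger_gap: -0.001
grasp_force: 0.0
```

View pics/e.png

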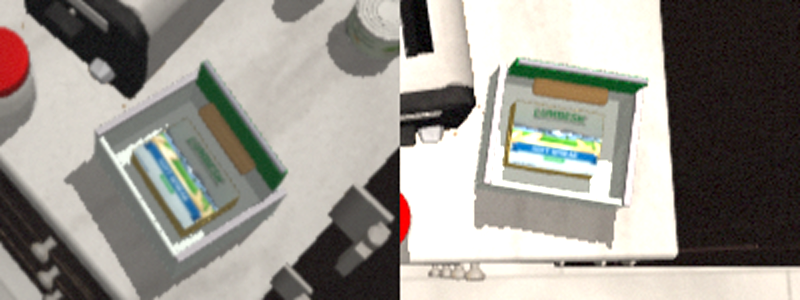

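The cover stands upright at the back, with the bar level at side crop (228,138) and top crop (570,91). I'll zoom in on the fold and compare it with a model of the closed cover.

Run:
```python
from h import *
def kp(x,y,z): c,s=np.cos(-.172),np.sin(-.172); return np.array([467.5+c*x-s*y,-338+s*x+c*y,z])
out=[]
for n,(r,c) in {"side":(250,330),"top":(180,345)}.items():
    i=viewer.get_image(n)[:,:,::-1][r:r+75,c:c+90].copy(); i=cv2.resize(cv2.convertScaleAbs(i,alpha=1.3),(400,333),interpolation=2); out.append(i)
    for p in [(36,40,84),(36,-40,84),(58,68,134),(58,-68,134)]: print(n,p,((proj(n,kp(*p))-[c,r])*4.44).round())
cv2.imwrite("pics/f.png",np.hstack(out))
```

```text
side (36, 40, 84) [ 40. 136.]
side (36, -40, 84) [141. 281.]
side (58, 68, 134) [55. 24.]
side (58, -68, 134) [238. 277.]
top (36, 40, 84) [ 92. 117.]
top (36, -40, 84) [257. 143.]
top (58, 68, 134) [58. 43.]
top (58, -68, 134) [351.  88.]
```

View pics/f.png

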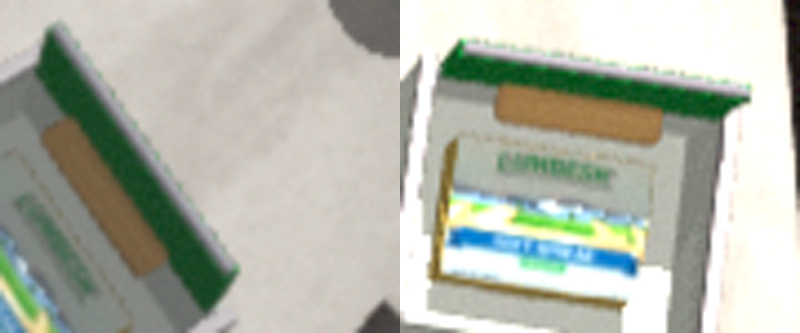

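The zoom shows a single thin top edge, in side from (55,28) to (238,270) and in top from (62,45) to (350,92). The bar front face corners also match the model of the folded cover to within about 1–2 px of the original picture. The panels are folded flat and the robot is clear.

```bash
python3 -c "
from bench import bot;print(bot.close_job())"
```

```text
the job is handed in; nothing more can be done
None
```

The green keeper is open: both green panels stand upright and folded together at the back, the blue keeper was not touched, and the job was handed in at about 8 s with the arm clear.

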